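# Start the single on the turntable

## Robot

A 7-joint arm with a two-finger parallel gripper is mounted at the origin on the work surface. World frame = base frame: x ahead of the robot, y to its left, z up, the work surface at z = 0. Lengths are in mm, angles in rad, forces in N, time in s.
With the tool pointing down it reaches from about 400 to 875 mm from the base axis. Payload 4.4 kg.
Tool frame: the origin (TCP) lies at the very end of the fingers, on their centre line; the grasp point (between the pads) lies 19 mm behind it; z points along the fingers, y is the line along which they close (so a half turn about z gives the same grasp; the last joint's range is limited). The gripper opens to 85 mm and grips with 20 to 120 N. Pads are 22 mm wide; open, the fingers measure 114 mm over their backs; the gripper's body (76 mm by 85 mm) begins 54 mm behind the grasp point. The pads swing forward as they close: fully open they stand 13 mm farther back than shut.
Start: joints at [1.17, 0.628, 0.038, 1.517, -0.027, 0.996, -0.02], TCP at [213.605, -613.914, 231.313] pointing down, gripper open.
Joint ranges: [-3.06, 3.06], [-0.37, 2.12], [-1.25, 1.32], [0.18, 2.47], [-1.1, 4.24], [0.23, 1.98], [-2.94, 2.94]. Speed limits (rad/s): [2.57, 2.57, 3.14, 3.14, 3.14, 3.14, 3.14].

## Interface

Orientations are given as [roll, pitch, yaw] about the fixed x, y, z axes, in that order (R = Rz(yaw) Ry(pitch) Rx(roll)).
In Python, from cell import monitor, viewer, workorder gives the robot as it stands.
- The arm moves only by the tool arm_command, never from a script. Its argument "series" is one flat list of numbers, 5 for each row, row after row: the opening in per cent of the stroke, from 0 (shut) to 100 (fully open), then the shift along the tool's x, y, z in cm, then the turn about the tool's z in degrees. In form: [claw, x, y, z, roll, claw, x, y, z, roll, ...]. A call has exactly 5 rows; each row is the pose to reach, as a shift and turn from the pose commanded when the call began, along the tool's axes at that moment; what a row does not reach only later rows make up. A row lasts 1/12 s, in which the tool goes at most 41.7 mm and 7.16 degrees, less where a joint would pass 70% of its speed; a pose out of reach is approached as far as the arm can. A call with a gripper value outside its range is refused whole. The fingers move at their own pace and stop on an object; the grip force is fixed at half the most. Time passes only in rows, so rows that repeat a pose let the fingers close, or fill a call up. It gives the time, the measured TCP pose, the force, the opening and the grip force at its end, in the units of the state.
- monitor.read_state(): the state, without advancing time (a new reading comes with each control period).
- viewer.get_image(name): name is "scene" or "top" or "wrist"; returns (picture, depth): 384x512x3 uint8, red, green, blue; 384x512 float32, mm along the optical axis (not along the pixel's ray), 0 where there is no reading.
- viewer.camera_model(name): a dict with "mtx" (3x3 intrinsics, pixels), "dist_coeffs" ([k1, k2, p1, p2, k3] as OpenCV has them; the pictures are not rectified), "R" (3x3) and "t" (3): a world point X has camera coordinates R X + t. Camera axes: x right, y down, z forward; pixel columns grow to the right and rows downward; lengths in mm; the calibration is good to about 2 mm. A picture is of the moment at which its call begins: read the wrist's pose just before it. camera_model takes no time and is no camera call; for the wrist camera it gives the pose at the moment of the call.
- workorder.finish_job(): hands the job in; it is judged then, once.
The state is a dict: "clock": time; "qpos": joint angles; "qd": joint speeds; "tau": joint torques, N m; "eef_pos": TCP position; "tool_rot": TCP orientation; "force": force on the tool from outside, world axes, zero at the start; "torque": the same for the moment, N m; "width": finger opening in mm; "gripper_force": force on a finger pad.
Only numpy, scipy, OpenCV 4.12 (cv2) and the standard library are available. Lean on these libraries where they do the work, as an engineer would, in place of code of your own. Each camera call takes 0.05 s, during which the arm holds its last target. There are 200 camera calls.

## Task

Play the single that is lying on the turntable, working from the front of the deck: switch the deck on by pressing down the raised rear end of the power rocker in the front right corner, set the speed to 45 by pressing down the raised right end of the other rocker on the front strip, then press the large start key in the front left corner. Last of all, push the cue lever, the short one beside the foot of the tonearm, gently down as far as it goes, so that the tonearm comes down on the record. Do not press the small stop key, shift the pitch slider or touch the tonearm or the record, and leave everything standing on and around the deck where it is.

Things in the scene. Friction and masses are not known exactly. Their poses are not given: they have to be found in the camera images.
- deck: Turntable, fixed; walnut plinth, grey top plate 85 mm up, 350 mm deep (x) by 440 wide (y). Origin: centre of its underside; +x to its rear, +y left, z up; front, left etc. are the deck's own. Platter 300 mm wide, centre (15, 50) mm, spindle tip 126 mm up. Tonearm pivot (100, -147), arm rest post 130 mm high at (-20, -147). Keys, rockers and lever pad are black. Place and yaw vary.
- power (a joint): Power rocker at (-140, -180) mm on the deck: 40 mm long front to rear, 24 wide, hinged at mid length 92.5 mm above the deck's underside, in an aluminium frame 3 mm high. Radians: 0 = off (front half down and level, rear half standing up), 0.34 = on (rear half down and level). Takes about 2 N at the raised end; no spring, stays where it is left.
- power_press (a point): Point to press on the power rocker: top of its rear half, on the centre line, 16 mm from the hinge, 4 mm from the end. From off to on it sinks 5.3 mm, to 92.5 mm above the deck's underside (4.5 mm above its frame). The front half then stands up, so press no nearer the hinge. Off, the rear end edge stands 6.7 mm above the hinge.
- speed (a joint): Speed rocker at (-145, -85) mm on the deck, the same size and stiffness as the power rocker, but 40 mm long from left to right. Radians: 0 = 33 (left end down, right end standing up), 0.34 = 45 (right end down and level).
- speed_press (a point): The point to press on the speed rocker: on the top of its right half, 16 mm to the right of the hinge and 4 mm from the end; moves as power_press does.
- start (a joint): Start key, a large rectangular spring key of 40 mm (left-right) by 32 mm in the front left corner. Metres down: 0 = up, 0.005 = fully down; 1.8 N to begin, 4.8 N fully down; springs back when released.
- start_top (a point): Centre of the start key's top face, 8 mm above the top plate when up.
- stop (a joint): Stop key, a small square spring key of 18 mm, 65 mm to the right of the start key; not to be pressed. Metres down, as for start.
- stop_top (a point): Centre of the stop key's top face, 8 mm above the top plate.
- cue (a joint): Cue lever, hinged at (68, -190) mm on the deck, 111 mm above its underside, pointing to the front. Radians: 0 = up (lever 20 degrees up, stylus 10 mm off the record), 0.45 = fully down (lever 6 degrees below level, stylus on the record). Takes about 2 N at the pad (damped), stays where it is left, carries the tonearm with it. Pushed faster than 3 rad/s (150 mm/s at the pad) it drops the stylus.
- cue_pad (a point): Middle of the top of the cue lever's black finger pad (20 mm long, 22 mm wide), 50 mm from the lever's hinge. From up to down it sinks 22 mm and travels 4 mm to the front; fully down it is 108 mm above the deck's underside.
- pitch_top (a point): Top of the pitch slider's grip (12 x 20 mm), 97.5 mm above the deck's underside, on the right side between the power rocker and the cue lever: at y = -185 mm and x = -77 to -33 mm on the deck, since it starts anywhere along its slot (which runs front to rear). It slides at 1 N and is to be left alone.
- tonearm: Tonearm: straight aluminium tube, 10 mm thick, black headshell and cartridge, 230 mm from pivot to stylus, counterweight behind. Origin at its pivot, 132 mm above the deck's underside; its x points along the arm. It stands over the outer groove of the single and only moves up and down with the cue lever. Not to be touched.
- stylus (a point): The tip of the stylus under the cartridge.
- record: Platter with mat and the 7-inch single (black, 175 mm, paper label, aluminium adapter in the middle). Fixed to the deck; origin at its centre on the top plate, record surface 25 mm above it. Not to be touched.
- record_face (a point): The point of the record's surface under the stylus.
- brush: Stylus brush, 75 x 12 x 11 mm, loose, lying from right to left on the deck's front strip in front of the platter. Origin under its middle.
- pot: Small glass pot with a lid, 38 mm wide and 26 mm high, loose on the deck's rear left corner. Origin under its centre.
- vase: White ceramic vase, 160 mm wide, 272 mm high, with sprigs above it to about 420 mm, loose on the table to the left. Origin under its centre.
- books: Two large books lying one on the other, 255 x 185 x 62 mm, on the table to the right. Origin under the centre.
- bowl: Dark scalloped bowl with wood sticks, 128 mm wide, 46 mm high, on the books. Origin under its centre.
- keys: Dull steel ring with two keys, about 100 mm long, 7 mm high, loose on the table in front of the deck. Origin under the ring's centre, its x towards the keys.
- remote: Black remote control, 150 x 42 x 17 mm, loose on the table in front of the deck. Origin under its centre, x along its length.
- sleeve: Cardboard sleeve of the single, 185 x 185 x 4 mm, loose on the table to the left of the deck. Origin under its centre.

How it is judged (in metres and radians):
On the way, in this order (a step that is already met when the one before it is completed fails the run):
1. the deck is switched on: the power rocker's rear end is pressed down (value of joint power above 0.29 rad), for 0.1 s.
2. the speed is set to 45: the speed rocker's right end is pressed down (value of joint speed above 0.29 rad), for 0.1 s.
3. the start key is pressed down (value of joint start above 0.0035 m), for 0.1 s.
4. the cue lever is down and the stylus has come down to the record (value of joint cue above 0.38 rad and z of stylus in the frame of record_face below 0.003 m), for 0.1 s.
At the end, for the whole second after the job is handed in: Power rocker on and speed rocker at 45 (both within 0.05 rad of fully down), start key sprung back up and stop key up, cue lever within 0.07 rad of fully down, stylus less than 3 mm above the record, tonearm at rest (all of step 4 and value of joint each of power, speed above 0.29 rad and value of joint each of start, stop below 0.001 m and linear speed of tonearm below 0.02 m/s); the robot touches nothing.
It fails at once if the start key is pressed, or the cue lever lowered, while the deck is off or still set to 33, or the speed is set while the deck is off (((value of joint start above 0.002 m or value of joint cue above 0.2 rad) and value of joint any of power, speed below 0.2 rad) or (value of joint speed above 0.2 rad and value of joint power below 0.2 rad)).
It fails at once if the stop key is pressed, or the pitch slider is moved by more than 4 mm (value of joint stop above 0.0015 m or distance of pitch_top from where it was at the start of the episode above 0.004 m).
It fails at once if the cue lever is slammed down (faster than 3 rad/s) (velocity of joint cue above 3 rad/s).
It fails at once if the tonearm, the record or the platter is touched (contact force between any of tonearm, record and anything else above 0.5 N).
It fails at once if something standing on or around the deck is lifted or shifted by more than 15 mm (distance of any of brush, pot, vase, books, bowl, keys, remote, sleeve from where it was at the start of the episode above 0.015 m).
It also fails if it takes over 48 s, if anything falls off the work surface, if the arm or the gripper's body presses on something with over 40 N, if the wrist force passes 120 N, or if a joint passes its speed limit or range.

## Working session

There is one attempt and no reset: what is moved stays moved. The work goes in short steps, Python scripts to look and compute and a tool call to move; the robot and the scene stay as the last step left them, time stands still between calls to the robot, and variables do not carry over. Pictures are saved under pics/ and viewed, at most 10 in all, crops included, and the job is handed in when it is done.

Besides the shell and the picture viewer there is one more tool, called after ">>>" as name(argument=value, ...) on one line, values as JSON. arm_command: Moves the arm, as the interface text tells. Its arguments: {"type":"object","properties":{"series":{"type":"array","items":{"type":"number"}}},"required":["series"]}

```bash
mkdir -p pics; ls; python3 - <<'E'
from cell import monitor, viewer
import cv2,numpy as np
s=monitor.read_state(); print({k:np.round(v,3).tolist() for k,v in s.items()})
for n in ("top","scene"):
    im,d=viewer.get_image(n); cv2.imwrite(f"pics/{n}0.png",im[:,:,::-1]); np.save(f"pics/{n}0.npy",d)
    m=viewer.camera_model(n); print(n,{k:np.round(v,3).tolist() for k,v in m.items()})
E
```

```text
pics
{'clock': 0.0, 'qpos': [1.17, 0.629, 0.038, 1.518, -0.027, 0.996, -0.02], 'qd': [0.0, -0.0, -0.0, 0.001, -0.001, 0.0, 0.002], 'tau': [0.0, -56.34, 1.226, -19.345, 0.011, 0.01, 0.0], 'eef_pos': [213.395, -613.305, 230.386], 'tool_rot': [-3.14, 0.0, 0.335], 'force': [0.293, 0.087, -0.429], 'torque': [0.068, -0.022, 0.03], 'gripper_force': 0.0, 'width': 85.342}
top {'mtx': [[454.393, 0.0, 255.613], [0.0, 454.393, 191.714], [0.0, 0.0, 1.0]], 'dist_coeffs': [0.033, 0.0, 0.0, 0.0, 0.0], 'R': [[0.019, -1.0, -0.004], [-0.977, -0.017, -0.214], [0.214, 0.008, -0.977]], 't': [-23.216, 545.806, 1284.191]}
scene {'mtx': [[379.13, 0.0, 255.697], [0.0, 379.13, 192.02], [0.0, 0.0, 1.0]], 'dist_coeffs': [-0.035, 0.0, 0.0, 0.0, 0.0], 'R': [[0.799, 0.602, -0.02], [0.427, -0.589, -0.686], [-0.425, 0.54, -0.727]], 't': [-434.201, -149.657, 1600.92]}
```

View pics/top0.png

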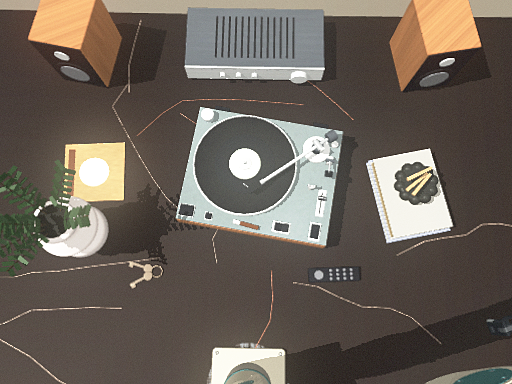

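View pics/scene0.png

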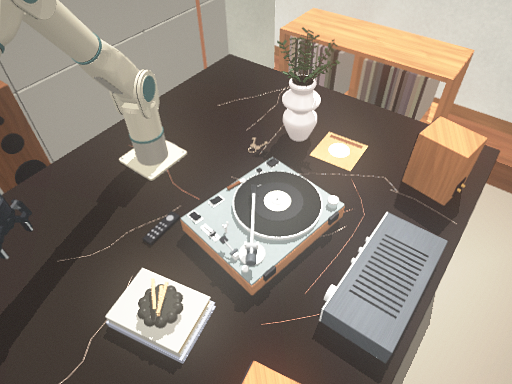

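```bash
cat > h.py <<'E'
import cv2,numpy as np
from cell import monitor,viewer
def world(m,uv,z):
    "pixels -> world points on the plane of height z"
    uv=np.float64(uv).reshape(-1,1,2)
    r=cv2.undistortPoints(uv,np.array(m['mtx']),np.array(m['dist_coeffs'])).reshape(-1,2)
    R=np.array(m['R']);c=-R.T@np.array(m['t'])
    d=np.c_[r,np.ones(len(r))]@R
    return c+d*((z-c[2])/d[:,2])[:,None]
def cloud(m,d):
    v,u=np.nonzero(d>0)
    r=cv2.undistortPoints(np.float64(np.c_[u,v]).reshape(-1,1,2),np.array(m['mtx']),np.array(m['dist_coeffs'])).reshape(-1,2)
    P=np.c_[r,np.ones(len(r))]*d[v,u][:,None]
    return (P-np.array(m['t']))@np.array(m['R']),u,v
def pix(m,P):
    return cv2.projectPoints(np.float64(P).reshape(-1,1,3),cv2.Rodrigues(np.array(m['R']))[0],np.array(m['t']),np.array(m['mtx']),np.array(m['dist_coeffs']))[0].reshape(-1,2)
def deck(pose,p):
    x,y,a=pose;p=np.float64(p).reshape(-1,3);c,s=np.cos(a),np.sin(a)
    return np.c_[x+c*p[:,0]-s*p[:,1],y+s*p[:,0]+c*p[:,1],p[:,2]]
E
python3 - <<'E'
from h import *
m=viewer.camera_model("top");d=np.load("pics/top0.npy")
P,u,v=cloud(m,d)
k=(P[:,2]>78)&(P[:,2]<92)&(u>165)&(u<355)&(v>95)&(v<260)
print(k.sum(),np.median(P[k,2]))
Q=np.float32(P[k,:2]);M=np.zeros((1000,1000),np.uint8)
print(cv2.minAreaRect(Q))
# light platetop mask instead
im=cv2.imread("pics/top0.png")
c=world(m,[(177,219),(325,244),(200,108),(342,130),(244.5,163.5),(316,149)],85)
c[4]=world(m,[(244.5,163.5)],112)[0];print(c.round(1))
# fit pose to corners, rear edge etc.
from scipy.optimize import least_squares
B=np.array([[-175,220,85],[-175,-220,85],[175,220,85],[175,-220,85],[15,50,112]])
f=least_squares(lambda p:(deck(p,B)[:,:2]-c[:5,:2]).ravel(),[600,0,0]);print(f.x,f.fun.round(1))
pose=f.x
x0,y0=170,98;S=4.2
big=cv2.resize(im[y0:y0+160,x0:x0+188],None,fx=S,fy=S,interpolation=cv2.INTER_CUBIC)[:600,:800]
B=np.vstack([B,[[-140,-180,92],[-145,-85,92],[-124,-180,97.8],[-145,-101,97.8],[68-47,-190,130],[100,-147,132],[-140,180,93]]])
for q in pix(m,deck(pose,B)):
    cv2.drawMarker(big,tuple(int(t) for t in (q-[x0,y0]+.5)*S),(0,0,255),0,10,1)
cv2.imwrite("pics/t1.png",big)
E
```

```text
7426 85.91451770229588
((600.4680786132812, -26.957733154296875), (436.4884033203125, 359.21331787109375), 80.57395935058594)
[[ 456.6  209.7   85. ]
 [ 393.  -212.    85. ]
 [ 795.8  159.    85. ]
 [ 733.1 -267.2   85. ]
 [ 617.    19.8  112. ]
 [ 672.8 -189.4   85. ]]
[ 5.94640473e+02 -2.75798696e+01 -1.50534653e-01] [-2.   6.5 -4.3 -6.8  4.8  4.7  1.5 -4.1 -0.  -0.2]
```

View pics/t1.png

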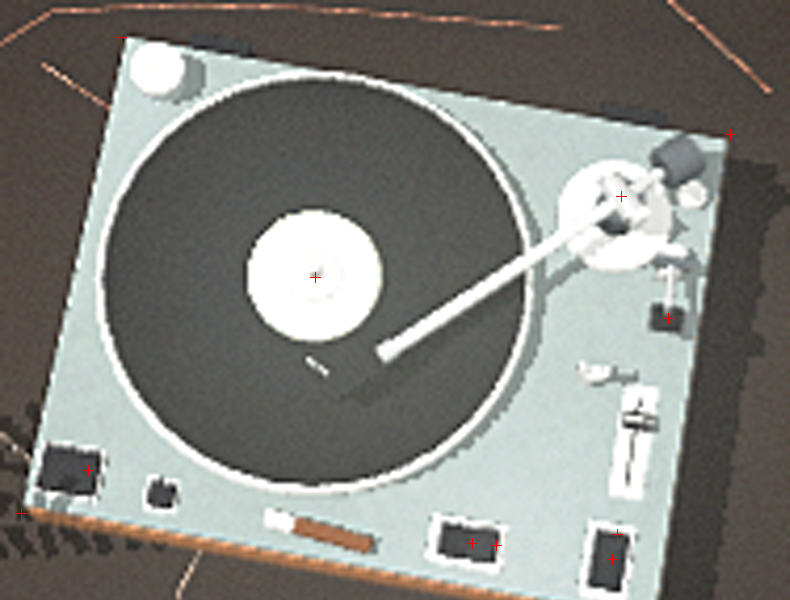

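```bash
python3 - <<'E'
from h import *
from scipy.optimize import least_squares
m=viewer.camera_model("top")
g=np.array([[124,38],[27,503],[727,140],[315,276],[608,560],[467,540],[316,280]])/4.2+[170,98]-.5
B=np.array([[175,220,85],[-175,220,85],[175,-220,85],[15,50,110],[-140,-180,88],[-145,-85,88],[15,50,104]])
f=least_squares(lambda p:(pix(m,deck(p,B))-g).ravel(),[595,-27,-.15],loss='soft_l1');pose=f.x
print(pose,(pix(m,deck(pose,B))-g).round(2).tolist())
def inv(P):return deck([0,0,-pose[2]],P-[pose[0],pose[1],0])
for n,q,z in [("start",(70,471),93),("stop",(161,494),93),("pad",(667,316),130),("pitch",(640,420),97),("brush",(320,530),95),("power",(608,560),91)]:
    w=world(m,[np.array(q)/4.2+[170,98]-.5],z);print(n,w.round(1),inv(w).round(1))
np.save("pose.npy",pose)
P,u,v=cloud(m,np.load("pics/top0.npy"))
for n,q in [("start",(70,471)),("pad",(667,316)),("plate",(560,400)),("powerR",(612,540)),("speedR",(490,545)),("record",(200,200))]:
    c=np.array(q)/4.2+[170,98]-.5;k=(abs(u-c[0])<1.5)&(abs(v-c[1])<1.5);print(n,np.median(P[k],0).round(1),P[k,2].std().round(1))
E
```

```text
[ 5.95718697e+02 -2.68979599e+01 -1.60722351e-01] [[0.01, -1.01], [-1.89, 1.15], [1.04, -0.85], [-0.06, -0.04], [0.14, 0.21], [0.34, 0.75], [-0.24, -0.42]]
start [[482.8 183.7  93. ]] [[-145.2  189.8   93. ]]
stop [[468.1 121.2  93. ]] [[-149.7  125.8   93. ]]
pad [[ 589.  -217.6  130. ]] [[  23.8 -189.3  130. ]]
pitch [[ 524.3 -203.3   97. ]] [[ -42.3 -185.6   97. ]]
brush [[445.1  12.8  95. ]] [[-155.    15.1   95. ]]
power [[ 428.9 -181.4   91. ]] [[-139.9 -179.2   91. ]]
start [481.5 183.9  93.2] 2.0
pad [ 588.6 -216.9  130.8] 2.3
plate [ 539.2 -150.6   85.2] 2.4
powerR [ 441.5 -182.7   98.7] 1.8
speedR [ 436.9 -101.   100.4] 2.6
record [671.  101.  110.9] 2.1
```

```bash
cat > go.py <<'E'
import sys
from h import *
from scipy.spatial.transform import Rotation as R
pose=np.load("pose.npy");s=monitor.read_state()
r=R.from_euler('xyz',s['tool_rot'])
print("clock",s['clock'],"eef",np.round(s['eef_pos'],1),"F",np.round(s['force'],1),"w",round(s['width'],1))
print("eef on deck",deck([0,0,-pose[2]],np.array(s['eef_pos'])-[pose[0],pose[1],0]).round(1))
for a in sys.argv[1:]:
    w=deck(pose,[float(t) for t in a.split(',')])[0]
    print(a,"world",w.round(1),"shift cm",(r.inv().apply(w-s['eef_pos'])/10).round(2),
      "turn",round(np.degrees(s['tool_rot'][2]-pose[2]),1))
E
python3 go.py -- 2>/dev/null; python3 go.py " -122,-180,150"
```

```text
clock 0.1 eef [ 213.4 -613.4  230.5] F [ 1.2 -0.1 -1.5] w 85.1
eef on deck [[-283.5 -640.1  230.5]]
clock 0.1 eef [ 213.4 -613.4  230.5] F [ 1.2 -0.1 -1.5] w 85.1
eef on deck [[-283.5 -640.1  230.5]]
 -122,-180,150 world [ 446.5 -185.1  150. ] shift cm [ 36.08 -32.78   8.1 ] turn 28.4
```

>>> arm_command(series=[0, 3, -2.7, 0, 6, 0, 6, -5.4, 0, 12, 0, 9, -8.1, 0, 18, 0, 12, -10.8, 0, 24, 0, 15, -13.5, 0, 28.4])

```text
clock: 0.52
eef_pos: [311.3, -435.2, 230.9]
tool_rot: [-3.141, 0.0, -0.167]
force: [0.9, 0.0, 0.1]
width: 25.8
gripper_force: 0.0
```

```bash
python3 go.py " -122,-180,150"
```

```text
clock 0.5167 eef [ 311.3 -435.2  230.9] F [0.9 0.  0.1] w 25.8
eef on deck [[-215.5 -448.5  230.9]]
 -122,-180,150 world [ 446.5 -185.1  150. ] shift cm [  9.19 -26.9    8.11] turn -0.3
```

>>> arm_command(series=[0, 1.2, -3.6, 0.6, 0, 0, 2.4, -7.2, 1.2, 0, 0, 3.6, -10.8, 1.8, 0, 0, 4.8, -14.4, 2.4, 0, 0, 6.0, -18, 3, 0])

```text
clock: 0.93
eef_pos: [399.3, -267.2, 201.0]
tool_rot: [-3.141, 0.0, -0.161]
force: [0.2, -0.1, 0.4]
width: 0.0
gripper_force: 0.0
```

```bash
python3 go.py " -122,-180,150"
```

```text
clock 0.9333 eef [ 399.3 -267.2  201. ] F [ 0.2 -0.1  0.4] w 0.0
eef on deck [[-155.4 -268.7  201. ]]
 -122,-180,150 world [ 446.5 -185.1  150. ] shift cm [ 3.34 -8.87  5.1 ] turn -0.0
```

>>> arm_command(series=[0, 1.2, -3.0, 0.6, 0, 0, 2.4, -6, 1.2, 0, 0, 3.3, -8.8, 2.0, 0, 0, 3.3, -8.8, 2, 0, 0, 3.3, -8.8, 2, 0])

```text
clock: 1.35
eef_pos: [446.0, -185.5, 180.7]
tool_rot: [-3.141, 0.002, -0.156]
force: [-0.9, -0.8, -0.3]
width: -0.1
gripper_force: 0.0
```

```bash
python3 - <<'E'
from h import *
pose=np.load("pose.npy");m=viewer.camera_model("wrist");im,d=viewer.get_image("wrist")
B=[[-140,-180,92.5],[-124,-180,97.8],[-145,-85,92.5],[-145,-101,97.8],[21,-190,128],[-152,-192,88],[-128,-192,88]]
im=im[:,:,::-1].copy()
np.save("pics/w1.npy",d);cv2.imwrite("pics/w1raw.png",im)
for q in pix(m,deck(pose,B)):
    print(q.round()); 
    if abs(q).max()<900: cv2.drawMarker(im,tuple(int(t) for t in q),(0,0,255),0,10,1)
cv2.imwrite("pics/w1.png",im)
E
python3 go.py " -122,-180,105"
```

```text
[252. 218.]
[252. 201.]
[139. 222.]
[156. 225.]
[270. -19.]
[266. 229.]
[267. 202.]
clock 1.4 eef [ 445.4 -187.3  181. ] F [ 0.4 -0.4 -0.7] w 0.1
eef on deck [[-122.7 -182.4  181. ]]
 -122,-180,105 world [ 446.5 -185.1  105. ] shift cm [ 0.08 -0.24  7.6 ] turn 0.1
```

View pics/w1.png

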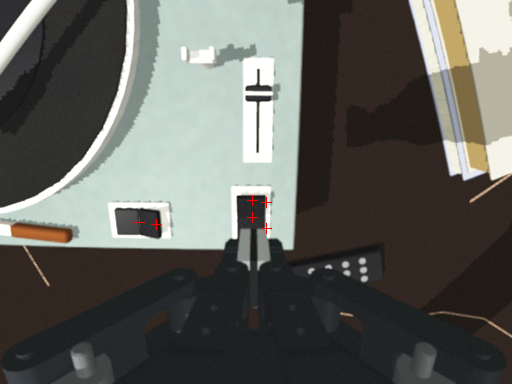

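>>> arm_command(series=[0, 0, -0.1, 2.5, 0, 0, 0, -0.1, 5, 0, 0, 0, -0.1, 7.5, 0, 0, 0, -0.1, 7.5, 0, 0, 0, -0.1, 7.5, 0])

```text
clock: 1.82
eef_pos: [444.4, -187.8, 106.0]
tool_rot: [3.141, 0.003, -0.164]
force: [0.7, 0.3, 0.9]
width: 0.1
gripper_force: 0.0
```

```bash
python3 go.py " -122,-180,92"
```

```text
clock 1.8167 eef [ 444.4 -187.8  106. ] F [0.7 0.3 0.9] w 0.1
eef on deck [[-123.6 -183.   106. ]]
 -122,-180,92 world [ 446.5 -185.1   92. ] shift cm [ 0.16 -0.31  1.4 ] turn -0.2
```

>>> arm_command(series=[0, 0.2, -0.3, 0.4, 0, 0, 0.2, -0.3, 0.8, 0, 0, 0.2, -0.3, 1.1, 0, 0, 0.2, -0.3, 1.4, 0, 0, 0.2, -0.3, 1.4, 0])

```text
clock: 2.23
eef_pos: [449.3, -184.2, 92.7]
tool_rot: [3.141, -0.002, -0.161]
force: [1.1, 0.9, 1.0]
width: -0.0
gripper_force: 1.0
```

```bash
python3 go.py " -122,-180,92"
```

```text
clock 2.2333 eef [ 449.3 -184.2   92.7] F [1.1 0.9 1. ] w -0.0
eef on deck [[-119.4 -178.7   92.7]]
 -122,-180,92 world [ 446.5 -185.1   92. ] shift cm [-0.26  0.13  0.07] turn 0.0
```

>>> arm_command(series=[0, -0.1, 0, 0.1, 0, 0, -0.1, 0, 0.1, 0, 0, -0.1, 0, 0.2, 0, 0, -0.1, 0, 0.2, 0, 0, -0.1, 0, 0.2, 0])

```text
clock: 2.65
eef_pos: [449.1, -184.1, 92.3]
tool_rot: [3.141, -0.004, -0.161]
force: [0.2, 1.0, 18.6]
width: 0.2
gripper_force: 8.9
```

>>> arm_command(series=[0, 0, 0, -1, 0, 0, 0, 0, -2.5, 0, 0, -1, -3, -2.5, 0, 0, -2, -6, -2.5, 0, 0, -2.4, -7.5, -2.5, 0])

```text
clock: 3.07
eef_pos: [433.1, -102.4, 115.4]
tool_rot: [-3.14, 0.004, -0.159]
force: [-0.6, -0.1, -0.2]
width: 0.2
gripper_force: 0.0
```

```bash
python3 go.py " -145,-103,104"; python3 - <<'E'
from h import *
P,u,v=cloud(viewer.camera_model("top"),viewer.get_image("top")[1])
pose=np.load("pose.npy");L=deck([0,0,-pose[2]],P-[pose[0],pose[1],0])
for n,x,y in [("power rear",-126,-180),("power front",-154,-180),("speed R",-145,-99),("speed L",-145,-71)]:
    k=(abs(L[:,0]-x)<5)&(abs(L[:,1]-y)<5);print(n,k.sum(),L[k,2].round(1))
im,_=viewer.get_image("wrist");cv2.imwrite("pics/w2.png",cv2.resize(im[150:290,60:330,::-1],None,fx=2,fy=2))
E
```

```text
clock 3.0667 eef [ 433.1 -102.4  115.4] F [-0.6 -0.1 -0.2] w 0.2
eef on deck [[-148.4 -100.6  115.4]]
 -145,-103,104 world [ 436.1 -105.4  104. ] shift cm [0.35 0.25 1.14] turn 0.1
power rear 0 []
power front 0 []
speed R 13 [554.9 556.5 554.  568.1 564.9 563.4 561.5 558.4 573.5 573.8 571.5 567.5
 567.3]
speed L 18 [540.7 538.4 539.1 538.9 541.  538.  542.  538.8 541.4 542.3 539.9 539.7
 547.  553.5 540.8 545.1 553.7 541.8]
```

View pics/w2.png

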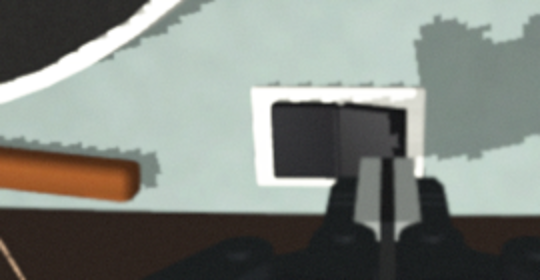

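>>> arm_command(series=[0, 0.2, 0.2, 0.7, 0, 0, 0.3, 0.2, 1.3, 0, 0, 0.3, 0.2, 1.7, 0, 0, 0.3, 0.2, 2.1, 0, 0, 0.3, 0.2, 2.3, 0])

```text
clock: 3.58
eef_pos: [438.4, -110.0, 91.9]
tool_rot: [3.141, -0.0, -0.163]
force: [-3.1, -2.8, 23.0]
width: 0.0
gripper_force: 11.6
```

>>> arm_command(series=[0, 0, 0, 0.1, 0, 0, 0, 0, 0.2, 0, 0, 0, 0, 0.2, 0, 0, 0, 0, 0.2, 0, 0, 0, 0, 0.2, 0])

```text
clock: 4.0
eef_pos: [438.5, -110.0, 91.9]
tool_rot: [3.141, -0.002, -0.163]
force: [-3.8, -2.8, 24.8]
width: 0.1
gripper_force: 12.0
```

```bash
python3 go.py " -145,-103,92"
```

```text
clock 4.0 eef [ 438.5 -110.    91.9] F [-3.8 -2.8 24.8] w 0.1
eef on deck [[-141.9 -107.2   91.9]]
 -145,-103,92 world [ 436.1 -105.4   92. ] shift cm [-0.31 -0.42 -0.01] turn -0.1
```

>>> arm_command(series=[0, 0, 0, -1, 0, 0, 0, 0, -3, 0, 0, -1, 0, -6, 0, 0, -2, 0, -9, 0, 0, -2, 0, -9, 0])

```text
clock: 4.42
eef_pos: [418.6, -105.7, 183.8]
tool_rot: [-3.141, -0.004, -0.162]
force: [-1.1, 0.7, -0.6]
width: -0.1
gripper_force: 0.0
```

```bash
python3 go.py " -145,190,120"; python3 - <<'E'
from h import *
im,_=viewer.get_image("wrist");cv2.imwrite("pics/w3.png",cv2.resize(im[130:270,200:420,::-1],None,fx=3,fy=3))
E
```

```text
clock 4.4167 eef [ 418.6 -105.7  183.8] F [-1.1  0.7 -0.6] w -0.1
eef on deck [[-162.2 -106.1  183.8]]
 -145,190,120 world [483.  183.9 120. ] shift cm [  1.65 -29.61   6.4 ] turn -0.1
```

View pics/w3.png

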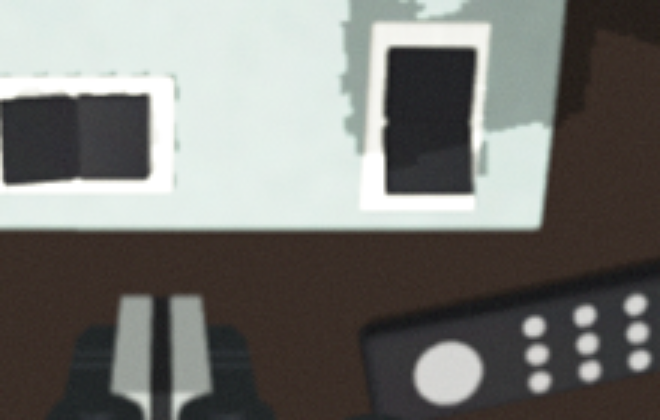

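>>> arm_command(series=[0, 0.3, -4, 0.3, 0, 0, 0.6, -8, 0.6, 0, 0, 0.9, -12, 0.9, 0, 0, 1.2, -16, 1.2, 0, 0, 1.5, -20, 1.5, 0])

```text
clock: 4.88
eef_pos: [465.0, 91.6, 163.9]
tool_rot: [3.141, 0.002, -0.162]
force: [0.0, -0.6, 0.1]
width: 0.1
gripper_force: 0.0
```

>>> arm_command(series=[0, 0.1, -3.2, 1, 0, 0, 0.1, -6.4, 2, 0, 0, 0.1, -9.5, 4, 0, 0, 0.1, -9.5, 5, 0, 0, 0.1, -9.5, 5, 0])

```text
clock: 5.3
eef_pos: [479.3, 184.9, 111.8]
tool_rot: [3.139, 0.006, -0.157]
force: [-0.4, -0.3, -0.4]
width: 0.1
gripper_force: 0.0
```

```bash
python3 go.py " -145,190,88"; python3 - <<'E'
from h import *
im,_=viewer.get_image("wrist");cv2.imwrite("pics/w4.png",im[:,:,::-1])
E
```

```text
clock 5.3 eef [479.3 184.9 111.8] F [-0.4 -0.3 -0.4] w 0.1
eef on deck [[-148.8  190.4  111.8]]
 -145,190,88 world [483.  183.9  88. ] shift cm [0.4  0.04 2.38] turn 0.2
```

View pics/w4.png

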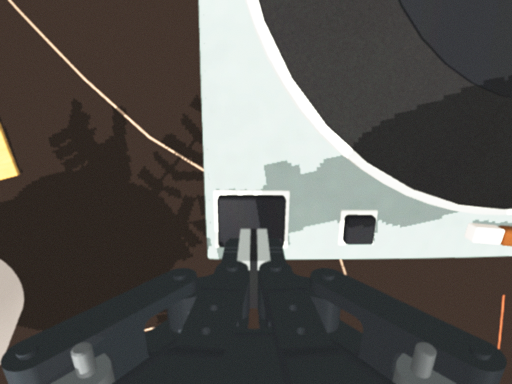

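>>> arm_command(series=[0, 0.3, 0, 0.8, 0, 0, 0.3, 0, 1.6, 0, 0, 0.3, 0, 2.1, 0, 0, 0.3, 0, 2.4, 0, 0, 0.3, 0, 2.4, 0])

```text
clock: 5.77
eef_pos: [484.6, 181.7, 91.1]
tool_rot: [3.141, 0.0, -0.163]
force: [0.0, -4.1, 3.3]
width: -0.1
gripper_force: 1.4
```

>>> arm_command(series=[0, 0, 0, 0.1, 0, 0, 0, 0, 0.2, 0, 0, 0, 0, 0.2, 0, 0, 0, 0, 0.2, 0, 0, 0, 0, 0.2, 0])

```text
clock: 6.18
eef_pos: [484.7, 182.9, 89.6]
tool_rot: [-3.142, -0.001, -0.161]
force: [0.1, -3.7, 3.8]
width: 0.2
gripper_force: 1.8
```

>>> arm_command(series=[0, 0, 0, 0.1, 0, 0, 0, 0, 0.2, 0, 0, 0, 0, 0.3, 0, 0, 0, 0, 0.3, 0, 0, 0, 0, 0.3, 0])

```text
clock: 6.6
eef_pos: [484.8, 183.0, 87.9]
tool_rot: [-3.141, -0.001, -0.161]
force: [-3.5, -4.2, 19.1]
width: -0.2
gripper_force: 9.7
```

>>> arm_command(series=[0, 0, 0, -1.5, 0, 0, 0, 0, -5, 0, 0, 0, 2, -8.5, 0, 0, 0, 5.5, -10.5, 0, 0, 0, 9.5, -11, 0])

```text
clock: 7.02
eef_pos: [471.7, 91.9, 199.4]
tool_rot: [-3.137, -0.007, -0.155]
force: [1.0, -0.6, -0.1]
width: -0.0
gripper_force: 0.0
```

>>> arm_command(series=[0, 0, 4, 0, 0, 0, 0, 8, 0, 0, 0, 0, 12, 0, 0, 0, 0, 16, 0, 0, 0, 0, 20, 0, 0])

```text
clock: 7.43
eef_pos: [437.1, -108.7, 196.2]
tool_rot: [-3.14, -0.001, -0.159]
force: [1.9, 0.0, -0.2]
width: -0.1
gripper_force: 0.0
```

```bash
python3 go.py " 16,-190,175"
```

```text
clock 7.4333 eef [ 437.1 -108.7  196.2] F [ 1.9  0.  -0.2] w -0.1
eef on deck [[-143.5 -106.1  196.2]]
 16,-190,175 world [ 581.1 -217.   175. ] shift cm [15.93  8.42  2.12] turn 0.1
```

>>> arm_command(series=[0, 2, 3, 0, 0, 0, 4.5, 6, 0, 0, 0, 7.5, 8.4, 0, 0, 0, 10.5, 8.4, 0, 0, 0, 10.5, 8.4, 0, 0])

```text
clock: 7.85
eef_pos: [533.7, -209.4, 196.1]
tool_rot: [3.141, -0.007, -0.161]
force: [1.6, 1.3, 0.2]
width: 0.4
gripper_force: 0.0
```

```bash
python3 go.py " 16,-190,140"; python3 - <<'E'
from h import *
m=viewer.camera_model("wrist");im,d=viewer.get_image("wrist");pose=np.load("pose.npy")
np.save("pics/w5d.npy",d)
im=im[:,:,::-1].copy();L=np.array([[68,-190,111],[21,-190,130],[11,-190,133],[100,-147,132],[-20,-147,130]])
for q in pix(m,deck(pose,L)):
    print(q.round());cv2.drawMarker(im,tuple(int(t) for t in q),(0,0,255),0,10,1)
cv2.imwrite("pics/w5.png",im)
E
```

```text
clock 7.85 eef [ 533.7 -209.4  196.1] F [1.6 1.3 0.2] w 0.4
eef on deck [[ -32.1 -190.1  196.1]]
 16,-190,140 world [ 581.1 -217.   140. ] shift cm [ 4.77 -0.01  5.64] turn -0.0
[252.  66.]
[252. 134.]
[252. 149.]
[185.  10.]
[194. 191.]
```

View pics/w5.png

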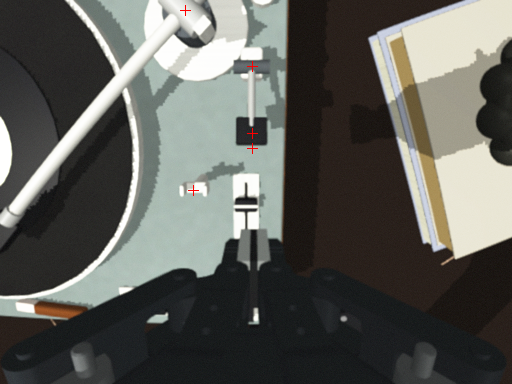

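>>> arm_command(series=[0, 2.5, 0, 0, 0, 0, 5, 0, 0.5, 0, 0, 5, 0, 2.5, 0, 0, 5, 0, 4.5, 0, 0, 5, 0, 5.4, 0])

```text
clock: 8.32
eef_pos: [575.0, -213.3, 139.5]
tool_rot: [-3.139, 0.005, -0.159]
force: [-0.1, 0.4, 0.1]
width: 0.0
gripper_force: 0.0
```

```bash
python3 go.py " 17,-190,108"
```

```text
clock 8.3167 eef [ 575.  -213.3  139.5] F [-0.1  0.4  0.1] w 0.0
eef on deck [[   9.4 -187.3  139.5]]
 17,-190,108 world [ 582.1 -217.2  108. ] shift cm [0.77 0.28 3.15] turn 0.1
```

>>> arm_command(series=[0, 0, 0, 0, 0, 0, 0, 0, 0, 0, 0, 0, 0, 0, 0, 0, 0, 0, 0, 0, 0, 0, 0, 0, 0])

```text
clock: 8.73
eef_pos: [577.3, -216.0, 143.5]
tool_rot: [3.141, -0.002, -0.161]
force: [-0.8, 0.1, 0.4]
width: -0.1
gripper_force: 0.0
```

```bash
python3 go.py " 17,-190,108"
```

```text
clock 8.7333 eef [ 577.3 -216.   143.5] F [-0.8  0.1  0.4] w -0.1
eef on deck [[  12.1 -189.6  143.5]]
 17,-190,108 world [ 582.1 -217.2  108. ] shift cm [0.48 0.04 3.55] turn -0.0
```

>>> arm_command(series=[0, 0.5, 0, 0.3, 0, 0, 0.5, 0, 0.6, 0, 0, 0.5, 0, 0.9, 0, 0, 0.5, 0, 1.2, 0, 0, 0.5, 0, 1.5, 0])

```text
clock: 9.15
eef_pos: [581.0, -216.5, 126.8]
tool_rot: [-3.141, 0.002, -0.161]
force: [-1.4, 0.2, 1.2]
width: -0.2
gripper_force: 0.8
```

```bash
python3 go.py " 17,-190,108"
```

```text
clock 9.15 eef [ 581.  -216.5  126.8] F [-1.4  0.2  1.2] w -0.2
eef on deck [[  15.8 -189.6  126.8]]
 17,-190,108 world [ 582.1 -217.2  108. ] shift cm [0.12 0.05 1.88] turn -0.0
```

>>> arm_command(series=[0, 0, 0, 0.3, 0, 0, 0, 0, 0.6, 0, 0, 0, 0, 0.9, 0, 0, 0, 0, 1.2, 0, 0, 0, 0, 1.5, 0])

```text
clock: 9.57
eef_pos: [581.7, -216.7, 112.0]
tool_rot: [3.142, 0.0, -0.161]
force: [-1.2, 0.7, 1.7]
width: 0.3
gripper_force: 0.9
```

>>> arm_command(series=[0, 0, 0, 0.1, 0, 0, 0, 0, 0.2, 0, 0, 0, 0, 0.3, 0, 0, 0, 0, 0.4, 0, 0, 0, 0, 0.4, 0])

```text
clock: 9.98
eef_pos: [581.8, -216.7, 109.0]
tool_rot: [-3.141, -0.0, -0.161]
force: [-2.0, 0.3, 5.5]
width: -0.1
gripper_force: 2.7
```

>>> arm_command(series=[0, 0, 0, 0.1, 0, 0, 0, 0, 0.1, 0, 0, 0, 0, 0.1, 0, 0, 0, 0, 0.1, 0, 0, 0, 0, 0.1, 0])

```text
clock: 10.4
eef_pos: [581.8, -216.7, 108.8]
tool_rot: [-3.141, -0.001, -0.161]
force: [-4.5, 1.3, 10.7]
width: -0.0
gripper_force: 5.4
```

Bottomed at 108.8 mm. Retreat straight up and check.

>>> arm_command(series=[0, 0, 0, -0.5, 0, 0, 0, 0, -2, 0, 0, 0, 0, -5, 0, 0, -3, 0, -8, 0, 0, -6, 0, -9, 0])

```text
clock: 10.82
eef_pos: [525.6, -208.0, 200.7]
tool_rot: [3.14, -0.008, -0.16]
force: [-0.3, -1.0, -0.1]
width: -0.4
gripper_force: 0.0
```

>>> arm_command(series=[0, -2, 0, 0, 0, 0, -2, 0, 0, 0, 0, -2, 0, 0, 0, 0, -2, 0, 0, 0, 0, -2, 0, 0, 0])

```text
clock: 11.23
eef_pos: [504.0, -203.9, 197.1]
tool_rot: [3.141, -0.001, -0.16]
force: [-0.9, -0.0, -0.5]
width: 0.5
gripper_force: 0.0
```

```bash
python3 - <<'E'
from h import *
im,d=viewer.get_image("wrist");cv2.imwrite("pics/w6.png",im[:,:,::-1])
P,u,v=cloud(viewer.camera_model("wrist"),d)
pose=np.load("pose.npy");L=deck([0,0,-pose[2]],P-[pose[0],pose[1],0])
for n,x,y in [("pad front",10,-190),("pad",18,-190),("pad rear",25,-190),("plate",-20,-120)]:
    k=(abs(L[:,0]-x)<3)&(abs(L[:,1]-y)<5);print(n,k.sum(),np.median(L[k,2]).round(1))
E
```

```text
pad front 116 86.7
pad 125 108.9
pad rear 126 109.7
plate 82 85.6
```

View pics/w6.png

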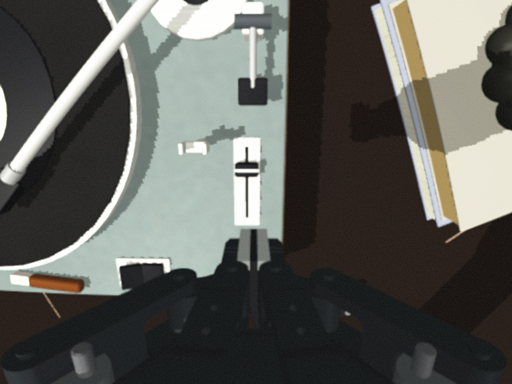

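```bash
python3 -c "
from cell import workorder;print(workorder.finish_job())"
```

```text
the job is handed in; nothing more can be done
None
```

I handed the job in at about 11 s: the deck is switched on and set to 45, the start key has been pressed and the cue lever is fully down. The pictures confirmed both rockers and the lever. I judged the start key's full press by force only and did not check the stylus height directly; the hand-in returned no verdict.

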